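# Stack a filter cell in the sloping nest

## Robot

A 7-joint arm with a two-finger parallel gripper is mounted at the origin on the work surface. World frame = base frame: x ahead of the robot, y to its left, z up, the work surface at z = 0. Lengths are in m, angles in rad, forces in N, time in s.
With the tool pointing down it reaches from about 0.425 to 0.925 m from the base axis. Payload 6.8 kg.
Tool frame: the origin (TCP) lies midway between the tips of the shut fingers; the grasp point (between the pads) lies 19 mm behind it (bot.hold_point_z is the distance from the TCP to the grasp point, in m); z points along the fingers, y is the line along which they close (so a half turn about z gives the same grasp; the last joint's range is limited). The gripper opens to 85 mm and grips with 20 to 120 N. Pads are 22 mm wide; open, the fingers measure 114 mm over their backs; the gripper's body (76 mm by 85 mm) begins 54 mm behind the grasp point. The pads swing forward as they close: fully open they stand 13 mm farther back than shut.
Start: joints at [1.042, 0.477, 0.022, 1.555, -0.011, 1.109, -0.083], TCP at [0.276, -0.616, 0.231] pointing down, gripper open.
Joint ranges: [-2.96, 2.96], [-0.34, 2.1], [-1.41, 1.46], [0.24, 2.44], [-1.37, 4.51], [0.17, 1.92], [-2.96, 2.96]. Speed limits (rad/s): [2.39, 2.39, 3.14, 3.14, 3.14, 3.14, 3.14].

## Interface

Orientations are given as a unit quaternion [w, x, y, z].
In Python, from station import bot gives the robot as it stands. The module is installed in compiled form; this text tells all that it offers.
- The arm moves only by the tool step_arm, never from a script. Its argument "increments" is a list that holds one entry, the list of rows, each a list of 7 numbers: the opening, from -1 (shut) to 1 (fully open), then the shift along the tool's x, y, z in mm, then the turn, a rotation vector about the tool's x, y, z in degrees. In form: [[[grip, x, y, z, ax, ay, az], ...]]. A call has 1 to 10 rows; each row is the pose to reach, as a shift and turn from the pose commanded when the call began, along the tool's axes at that moment; what a row does not reach only later rows make up. A row lasts 1/12 s, in which the tool goes at most 41.7 mm and 7.16 degrees, less where a joint would pass 70% of its speed; a pose out of reach is approached as far as the arm can. A call with a gripper value outside its range is refused whole. The fingers move at their own pace and stop on an object; "force" is the grip in N (left out, the last holds). Time passes only in rows, so rows that repeat a pose let the fingers close. It gives the time, the measured TCP pose, the force, the opening and the grip force at its end, in the units of the state.
- bot.get_obs(): the state, without advancing time (a new reading comes with each control period).
- bot.read_camera(name): name is "scene" or "top"; returns a dict with "image" (400x640x3 uint8, red, green, blue), "camera_matrix" (3x3 intrinsics, pixels), "R" (3x3) and "t" (3): a world point X has camera coordinates R X + t. Camera axes: x right, y down, z forward; pixel columns grow to the right and rows downward; lengths in m; the calibration is good to about 2 mm. A picture is of the moment at which its call begins. There is no depth.
- bot.hand_in(): hands the job in; it is judged then, once.
The state is a dict: "t": time; "q": joint angles; "joint_vel": joint speeds; "joint_torque": joint torques, N m; "eef_pos": TCP position; "tool_rot": TCP orientation; "contact_force": force on the tool from outside, world axes, zero at the start; "torque": the same for the moment, N m; "gripper_width": opening from 0.0 (shut) to 1.0 (fully open); "grasp_force": force on a finger pad.
Only numpy, scipy, OpenCV 4.12 (cv2) and the standard library are available. Lean on these libraries where they do the work, as an engineer would, in place of code of your own. Each camera call takes 0.05 s, during which the arm holds its last target. There are 200 camera calls.

## Task

Assemble the microscope's filter cell in the sloping nest: lay the rectangular cell body squarely on the pocket floor, then the thin spacer frame on it, then the round disc on top. Put each one in and let go of it before the next, do not press on the nest with 40 N or more, and leave the other things on the bench where they are.

Things in the scene. Friction and masses are not known exactly. Their poses are not given: they have to be found in the camera images.
- nest: Fixed aluminium nest with a rectangular pocket whose floor slopes 25 degrees, so that it opens upwards and towards the robot. Origin: centre of the pocket floor, 105 mm above the bench. z: out of the pocket, square to its floor; x: up the slope, away from the robot, pocket length 52.5 mm; y: level, pocket width 42.5 mm. The floor plate reaches 28 mm to either side in y.
- nest_mouth (a point): Centre of the pocket's mouth, 50 mm along z from the floor; axes as the nest's. Walls are straight to 42 mm, then flare outwards. The end walls (+x, -x, 8 mm thick) are closed; the sides (+y, -y) have only corner lips 6 mm thick that leave a gap 35 mm long in the middle of each side, open down to the floor, for the fingers.
- cell_body: Main part of the filter cell, a dark metal rectangular block, 50 mm (x) by 40 mm (y) by 24 mm high, with a through window of 26 x 20 mm. Lies flat on the bench. Origin: centre of its underside, z up. 130 g.
- spacer: Spacer: dark metal flat rectangular frame, 50 mm (x) by 40 mm (y), only 12 mm thick, window 30 x 24 mm. Lies flat on the bench. Origin: centre of its underside, z up. 50 g.
- disc: Top disc: dark metal round disc, 48 mm in diameter, 14 mm thick, with a glass window in its upper face (flush). Lies flat on the bench. Origin: centre of its underside, z up. 60 g.
- dish: Bystander, to be left alone: a clear shallow glass dish, 70 mm across, 14 mm high. Origin: centre of its underside.
- mouse: Bystander, to be left alone: a black computer mouse about 95 x 58 mm, 31 mm high. Origin: centre of its underside.
- objective: Bystander, to be left alone: a small upright steel microscope objective, 34 mm across, 46 mm high. Origin: centre of its underside.
- slide_box: Bystander, to be left alone: a flat wooden slide box 85 x 100 x 34 mm. Origin: centre of its underside.
- vial: Bystander, to be left alone: a small amber vial, 28 mm across, 55 mm high. Origin: centre of its underside.
- joystick: Bystander, to be left alone: a white joystick on a base 85 x 100 mm, 110 mm high. Origin: centre of its underside.
- eyepiece: Bystander, to be left alone: an upright black eyepiece, 34 mm across, 55 mm high. Origin: centre of its underside.

How it is judged:
On the way, in this order (a step that is already met when the one before it is completed fails the run):
1. The cell body lies flat on the pocket floor, squarely in the pocket, released by the fingers (z of cell_body in the frame of nest between -0.003 and 0.003 m and x of cell_body in the frame of nest between -0.003 and 0.003 m and y of cell_body in the frame of nest between -0.003 and 0.003 m and angle between the z axis of cell_body and the z axis of nest, either way round below 0.07 rad and angle between the x axis of cell_body and the x axis of nest, either way round below 0.09 rad and contact force between the fingers and cell_body below 0.2 N and linear speed of cell_body below 0.02 m/s), for 0.2 s.
2. The spacer lies flat on the cell body in the pocket, squarely, released by the fingers (all of step 1 and z of spacer in the frame of nest between 0.021 and 0.027 m and x of spacer in the frame of nest between -0.003 and 0.003 m and y of spacer in the frame of nest between -0.003 and 0.003 m and angle between the z axis of spacer and the z axis of nest, either way round below 0.07 rad and angle between the x axis of spacer and the x axis of nest, either way round below 0.09 rad and contact force between the fingers and spacer below 0.2 N and linear speed of spacer below 0.02 m/s), for 0.2 s.
3. The disc lies flat on the spacer in the pocket, released by the fingers (all of step 2 and z of disc in the frame of nest between 0.033 and 0.039 m and x of disc in the frame of nest between -0.004 and 0.004 m and y of disc in the frame of nest between -0.005 and 0.005 m and angle between the z axis of disc and the z axis of nest, either way round below 0.07 rad and contact force between the fingers and disc below 0.2 N and linear speed of disc below 0.02 m/s), for 0.2 s.
At the end, for the whole second after the job is handed in: Body, spacer, disc stacked in that order in the pocket: undersides within 3 mm of 0, 24 and 36 mm above its floor, flat on it within 4 degrees; body and spacer within 3 mm of its centre in x and y, square within 5 degrees; disc within 4 mm (x), 5 mm (y). All released, at rest; robot touches nothing (all of step 3).
It fails at once if The nest is pressed or struck with more than 40 N (contact force between nest and anything else above 40 N).
It fails at once if One of the other things on the bench is moved by more than 30 mm (distance of any of dish, mouse, objective, slide_box, vial, joystick, eyepiece from where it was at the start of the episode above 0.03 m).
It also fails if it takes over 72 s, if anything falls off the work surface, if the arm or the gripper's body presses on something with over 40 N, if the wrist force passes 120 N, or if a joint passes its speed limit or range.

## Working session

There is one attempt and no reset: what is moved stays moved. The work goes in short steps, Python scripts to look and compute and a tool call to move; the robot and the scene stay as the last step left them, time stands still between calls to the robot, and variables do not carry over. Pictures are saved under pics/ and viewed, at most 10 in all, crops included, and the job is handed in when it is done.

Besides the shell and the picture viewer there is one more tool, called after "Emit:" as name(argument=value, ...), one argument or row to a line, values as JSON. step_arm: Moves the arm, as the interface text tells. Its arguments: {"type":"object","properties":{"increments":{"type":"array"},"force":{"type":"number"}},"required":["increments"]}

```bash
mkdir -p pics; python3 - <<'E'
from station import bot
import cv2,numpy as np
for n in ("top","scene"):
    c=bot.read_camera(n); cv2.imwrite(f"pics/{n}0.png",c["image"][:,:,::-1])
    print(n,c["camera_matrix"].round(1).tolist(),c["R"].round(3).tolist(),c["t"].round(3).tolist(),(-c["R"].T@c["t"]).round(3))
o=bot.get_obs();print(o);print(bot.hold_point_z)
E
```

```text
top [[413.0, 0.0, 320.2], [0.0, 413.0, 206.0], [0.0, 0.0, 1.0]] [[-0.006, -1.0, 0.013], [-0.995, 0.005, -0.104], [0.104, -0.014, -0.995]] [-0.085, 0.584, 1.073] [ 0.469 -0.073  1.129]
scene [[364.5, 0.0, 319.4], [0.0, 364.5, 198.2], [0.0, 0.0, 1.0]] [[-0.887, 0.462, -0.009], [0.399, 0.756, -0.519], [-0.233, -0.464, -0.854]] [0.562, -0.109, 1.142] [0.808 0.353 0.924]
{'t': 0.1, 'q': array([ 1.04192905,  0.47773039,  0.02234791,  1.55635594, -0.01145426,
        1.10934383, -0.08308456]), 'joint_vel': array([ 1.78119029e-04, -2.11638381e-03,  1.75555871e-03, -2.03524728e-03,
       -1.74694011e-03,  7.02945870e-04,  8.45129594e-05]), 'joint_torque': array([ 5.32342965e-03, -5.97762179e+01,  1.61451392e+00, -2.81954384e+01,
        1.29460066e-02,  5.07084100e-03, -5.04835862e-05]), 'eef_pos': array([ 0.27545945, -0.61563289,  0.23041298]), 'tool_rot': array([-8.14192491e-04,  9.77945168e-01,  2.08860041e-01, -2.59993938e-04]), 'contact_force': array([ 0.08128315, -0.20295623,  0.20082258]), 'torque': array([-0.01520604,  0.01560736,  0.00793446]), 'grasp_force': 0.0, 'gripper_width': 0.9952035925074378}
0.0187
```

View pics/top0.png

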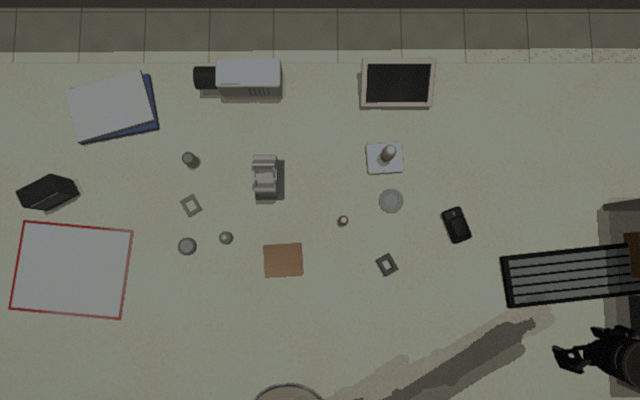

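View pics/scene0.png

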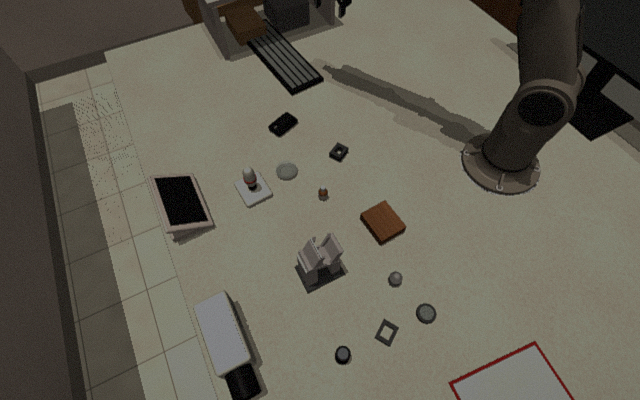

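The top view shows the nest at about (265,178), the body at (387,265), the spacer at (191,206) and the disc at (187,246). I'll enlarge these.

```bash
cat > h.py <<'E'
import cv2,numpy as np
from station import bot
from scipy.spatial.transform import Rotation as R
def avg(n,k=4):
    cs=[bot.read_camera(n) for _ in range(k)]
    c=cs[0]; c["image"]=np.mean([x["image"] for x in cs],0); return c
def proj(c,P):
    P=np.atleast_2d(P)@c["R"].T+c["t"]; q=P@c["camera_matrix"].T; return q[:,:2]/q[:,2:]
def ray(c,uv,z):
    "world point on plane z for pixel uv"
    d=c["R"].T@np.linalg.solve(c["camera_matrix"],np.array([uv[0],uv[1],1.])); o=-c["R"].T@c["t"]
    return o+d*(z-o[2])/d[2]
E
python3 - <<'E'
from h import *
import pickle
T=avg("top",6);S=avg("scene",6);pickle.dump((T,S),open("cams.pkl","wb"))
def tile(c,u,v,h=25,s=10):
    t=c["image"][v-h:v+h,u-h:u+h].astype(np.uint8)[:,:,::-1]
    return cv2.resize(t,(260,260),interpolation=cv2.INTER_NEAREST)
a=np.hstack([tile(T,387,265,13),tile(T,191,206,13),tile(T,187,246,13)])
b=np.hstack([tile(T,265,177,26),tile(S,320,260,32),tile(S,339,152,13)])
cv2.imwrite("pics/m1.png",cv2.convertScaleAbs(np.vstack([a,b]),alpha=1.4))
E
```

```text
(no output)
```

View pics/m1.png

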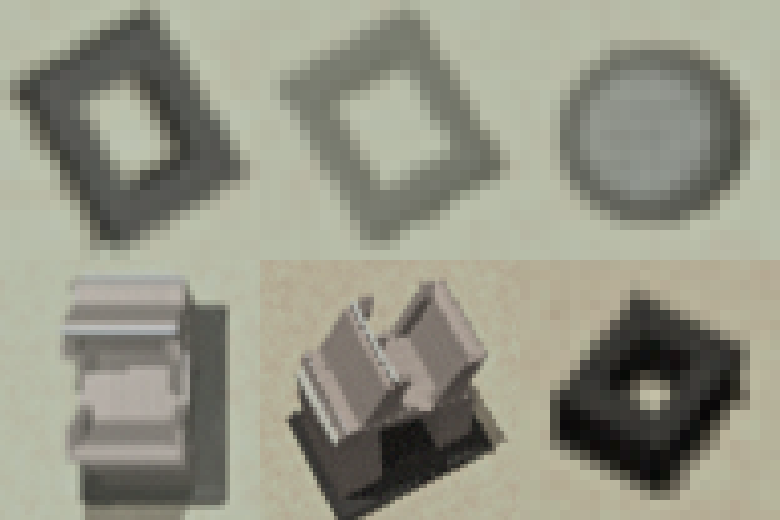

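The montage shows the body and spacer as rotated frames in the top view. The nest rims are at about u 252–276, with v≈164 for the +x rim and v≈191 for the −x rim. Next I'll fit the part silhouettes and overlay a nest wireframe.

```bash
cat > fit.py <<'E'
from h import *
from scipy.optimize import minimize
def sil(c,pose,outer,win,h,box,s=8):
    x,y,a=pose; u0,v0,n=box; m=np.zeros((n*s,n*s),np.uint8)
    Rz=np.array([[np.cos(a),-np.sin(a)],[np.sin(a),np.cos(a)]])
    def pts(p,z): q=p@Rz.T+[x,y]; return ((proj(c,np.c_[q,np.full(len(q),z)])-[u0,v0]+.5)*s*16).round().astype(np.int32)
    a0,a1=pts(outer,0),pts(outer,h)
    cv2.fillConvexPoly(m,cv2.convexHull(np.vstack([a0,a1])),255,cv2.LINE_AA,4)
    if win is not None:
        w0=np.zeros_like(m);w1=w0.copy()
        cv2.fillConvexPoly(w0,pts(win,0),255,cv2.LINE_AA,4);cv2.fillConvexPoly(w1,pts(win,h),255,cv2.LINE_AA,4)
        m[np.minimum(w0,w1)>127]=0
    return cv2.resize(m,(n,n),interpolation=cv2.INTER_AREA)/255.
def rect(a,b): return np.array([[-a,-b],[a,-b],[a,b],[-a,b]])/2000
th=np.linspace(0,2*np.pi,40)[:-1]
SH={"body":(rect(50,40),rect(26,20),.024),"spacer":(rect(50,40),rect(30,24),.012),"disc":(.024*np.c_[np.cos(th),np.sin(th)],None,.014)}
def fit(cams,name,p0,n=32):
    o,w,h=SH[name]; D=[]
    for c in cams:
        u=proj(c,[p0[0],p0[1],h/2])[0]; b=(int(u[0])-n//2,int(u[1])-n//2,n)
        g=c["image"][b[1]:b[1]+n,b[0]:b[0]+n].mean(2); D.append((c,b,g))
    def cost(p):
        e=0
        for c,b,g in D:
            m=sil(c,p,o,w,h,b); A=np.c_[m.ravel(),np.ones(m.size)]
            e+=np.linalg.lstsq(A,g.ravel(),rcond=None)[1][0]/g.var()/g.size
        return e
    best=None
    for a in ([0.] if name=="disc" else np.radians(range(-90,90,30))):
        st=np.array([p0[0],p0[1],a]); r=minimize(cost,st,method="Nelder-Mead",options=dict(initial_simplex=st+np.array([[0,0,0],[.006,0,0],[0,.006,0],[0,0,.2]]),xatol=1e-4,fatol=1e-6))
        if best is None or r.fun<best.fun: best=r
    return best
E
python3 - <<'E'
from fit import *
import pickle
T,S=pickle.load(open("cams.pkl","rb"))
for n,uv,k in (("body",(387,265),.012),("spacer",(191,206),.006),("disc",(187,246),.007)):
    p=ray(T,uv,k)
    for cs in ([T,S],[T],[S]):
        r=fit(cs,n,p[:2]); print(n,len(cs),r.x.round(4),np.degrees(r.x[2]).round(1),round(r.fun,3))
a=ray(T,(264.4,164.4),.163);b=ray(T,(264,191),.137);print(a,b)
t=np.radians(25)
def wf(p):
    x,y,w=p
    Rn=R.from_euler('z',w).as_matrix()@R.from_euler('y',-25,degrees=True).as_matrix()
    return lambda P:np.atleast_2d(P)/1000@Rn.T+[x,y,.105]
W=wf(((a[0]+b[0])/2+.0211,(a[1]+b[1])/2,0)); print(W([0,0,0]))
out=[]
for c,u,v,h in ((T,265,177,25),(S,320,260,32)):
    k=400/(2*h); im=cv2.resize(c["image"][v-h:v+h,u-h:u+h].astype(np.uint8)[:,:,::-1].copy(),(400,400),interpolation=cv2.INTER_CUBIC); im=cv2.convertScaleAbs(im,alpha=1.3)
    for X in ((26.25,34.25),(-34.25,-26.25)):
        for z,col in ((50,(0,0,255)),(0,(255,0,0))):
            q=(proj(c,W([[X[0],-27.25,z],[X[1],-27.25,z],[X[1],27.25,z],[X[0],27.25,z]]))-[u-h-.5,v-h-.5])*k
            cv2.polylines(im,[q.round().astype(np.int32)],True,col,1)
    out.append(im)
cv2.imwrite("pics/n1.png",np.hstack(out))
E
```

```text
body 2 [ 0.4269 -0.2651  0.5127] 29.4 0.112
body 1 [ 0.427  -0.2645  0.5072] 29.1 0.043
body 1 [ 0.4266 -0.2667  0.5144] 29.5 0.038
spacer 2 [0.5898 0.2635 0.5401] 30.9 0.054
spacer 1 [0.5899 0.2637 0.5383] 30.8 0.029
spacer 1 [0.5897 0.2634 0.5418] 31.0 0.022
disc 2 [0.4795 0.2706 0.2228] 12.8 0.326
disc 1 [0.4796 0.2709 0.2398] 13.7 0.157
disc 1 [0.4794 0.2704 0.0816] 4.7 0.167
[0.66944574 0.04533315 0.163     ] [0.60945972 0.04897734 0.137     ]
[[0.66055273 0.04715525 0.105     ]]
```

View pics/n1.png

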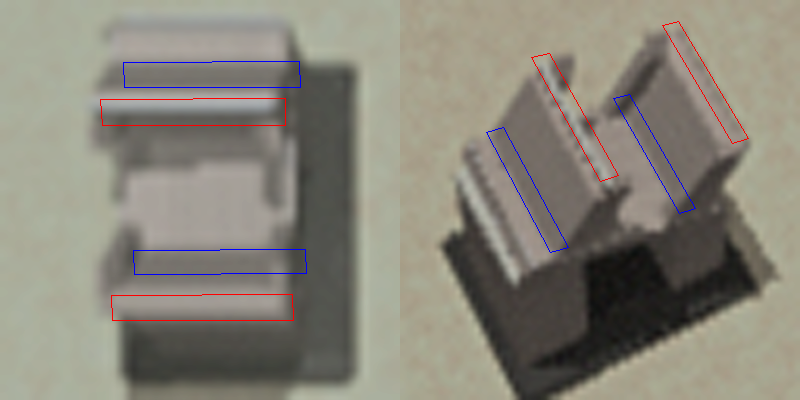

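The part fits from the two cameras agree to 1–2 mm. The nest guess matches the top view: the outer rim edges fall at tile v≈97 and 320. I'll refine the nest with an edge fit while I go for the body.

```bash
cat > nest.py <<'E'
from fit import *
def wf(p):
    Rn=R.from_euler('z',p[2]).as_matrix()@R.from_euler('y',-25,degrees=True).as_matrix()
    return lambda P:np.atleast_2d(P)/1000@Rn.T+[p[0],p[1],.105]
A,B=34.25,27.25
E_T=[((A,-B,50),(A,B,50)),((-A,-B,50),(-A,B,50)),((A,B,5),(A,B,50)),((A,-B,5),(A,-B,50)),((-17,28,0),(17,28,0))]
E_S=[((A,-B,50),(A,B,50)),((-A,-B,50),(-A,B,50)),((A,B,5),(A,B,50)),((A,-B,10),(A,-B,50)),((-A,B,20),(-A,B,50))]
def nestfit(cs,p0):
    G=[]
    for c,Es in cs:
        g=cv2.GaussianBlur(c["image"].astype(np.float32),(0,0),.8)
        m=sum(cv2.Sobel(g[:,:,k],cv2.CV_32F,1,0)**2+cv2.Sobel(g[:,:,k],cv2.CV_32F,0,1)**2 for k in range(3))**.5
        G.append((c,Es,m))
    def cost(p):
        W=wf(p);s=0
        for c,Es,m in G:
            for a,b in Es:
                P=np.linspace(a,b,40);q=proj(c,W(P)).astype(np.float32)
                s-=np.sqrt(cv2.remap(m,q[:,0].reshape(-1,1),q[:,1].reshape(-1,1),cv2.INTER_LINEAR)).mean()
        return s
    best=None
    for dx in(-.005,0,.005):
        for dy in (-.005,0,.005):
            st=np.array(p0)+[dx,dy,0]; r=minimize(cost,st,method="Nelder-Mead",options=dict(initial_simplex=st+np.array([[0,0,0],[.003,0,0],[0,.003,0],[0,0,.05]]),xatol=1e-4,fatol=1e-4))
            if best is None or r.fun<best.fun: best=r
    return best
E
python3 - <<'E'
from nest import *
import pickle
T,S=pickle.load(open("cams.pkl","rb"))
for cs in ([(T,E_T),(S,E_S)],[(T,E_T)],[(S,E_S)]):
    r=nestfit(cs,(.6606,.0472,0)); print(r.x.round(4),np.degrees(r.x[2]).round(2),round(r.fun,2))
E
cat > go.py <<'E'
# tool-frame increments (mm, deg) from the current pose to a wanted TCP position and rotation
from h import *
def inc(pos,Rt):
    o=bot.get_obs();w=o["tool_rot"];R0=R.from_quat(np.r_[w[1:],w[0]])
    d=R0.inv().apply(np.array(pos)-o["eef_pos"])*1000
    return d.round(1),np.degrees((R0.inv()*Rt).as_rotvec()).round(2)
def down(yaw): return R.from_euler('z',yaw)*R.from_euler('x',np.pi)
def intonest(yaw): return R.from_euler('z',yaw)*R.from_euler('y',-25,degrees=True)*R.from_euler('x',np.pi)
E
python3 -c "
from go import *
print(inc((.4269,-.2652,.08),down(np.radians(29.4))))"
```

```text
[ 0.6623  0.0512 -0.015 ] -0.86 -122.03
[ 0.6625  0.05   -0.0036] -0.2 -63.9
[ 0.6612  0.0511 -0.0045] -0.26 -59.8
(array([ 281.3, -258.6,  151.3]), array([ 0.01, -0.  , -5.29]))
```

Emit:
step_arm(
  increments=[
    [[1,28,-26,0,0,0,-2],[1,56,-52,0,0,0,-5.3],[1,84,-78,0,0,0,-5.3],[1,112,-104,0,0,0,-5.3],[1,140,-130,0,0,0,-5.3],[1,168,-155,20,0,0,-5.3],[1,197,-181,45,0,0,-5.3],[1,225,-207,70,0,0,-5.3],[1,253,-233,95,0,0,-5.3],[1,281.3,-258.6,120,0,0,-5.3]],
  ],
)

```text
t: 1.53
eef_pos: [0.4216, -0.2772, 0.1204]
tool_rot: [0.0, 0.967, 0.254, 0.001]
contact_force: [0.9, -0.0, -0.5]
gripper_width: 0.998
grasp_force: 0.0
```

Emit:
step_arm(
  increments=[
    [[1,0,0,25,0,0,0],[1,0,0,31,0,0,0],[1,0,0,31,0,0,0]],
  ],
)

```text
t: 1.78
eef_pos: [0.4198, -0.2783, 0.0885]
tool_rot: [-0.001, 0.967, 0.254, -0.001]
contact_force: [-0.1, -0.4, -0.0]
gripper_width: 0.997
grasp_force: 0.0
```

```bash
python3 - <<'E'
from nest import *
from go import *
T=avg("top",3);S=avg("scene",3)
r=fit([S],"body",(.4269,-.2652));print(r.x,r.fun)
print(inc((.4269,-.2655,.001),down(np.radians(29.4))),bot.get_obs()["contact_force"])
def tile(c,u,v,h): return cv2.resize(c["image"][v-h:v+h,u-h:u+h].astype(np.uint8)[:,:,::-1],(400,400),interpolation=cv2.INTER_CUBIC)
cv2.imwrite("pics/p1.png",cv2.convertScaleAbs(np.hstack([tile(T,387,262,25),tile(S,339,148,25)]),alpha=1.4))
E
```

```text
[ 0.42538146 -0.26806094  0.52059531] 0.3592226895021893
(array([ 11.8, -10.1,  90.1]), array([ 0.13, -0.06, -0.1 ])) [-0.23225277 -0.30678202  0.39474163]
```

View pics/p1.png

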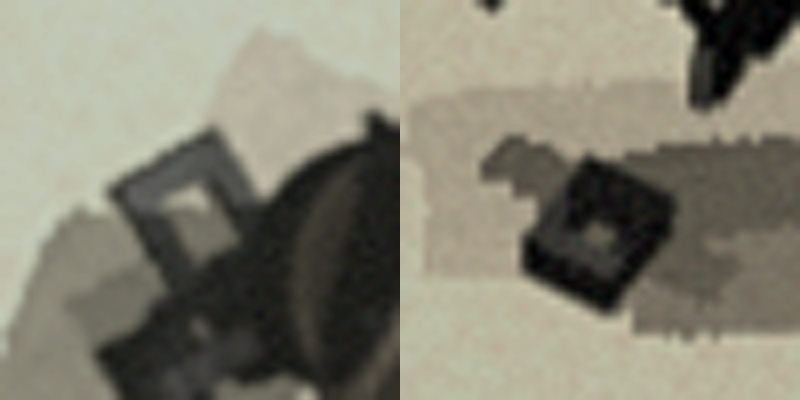

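The picture shows the arm still about 15 mm short, and nothing is blocking it. I'll go down over the body and grip it.

Emit:
step_arm(
  increments=[
    [[1,11.8,-10.1,20,0,0,0],[1,11.8,-10.1,50,0,0,0],[1,11.8,-10.1,80,0,0,0],[1,11.8,-10.1,89,0,0,0],[1,11.8,-10.1,89,0,0,0]],
  ],
)

```text
t: 2.5
eef_pos: [0.4249, -0.2637, -0.0005]
tool_rot: [-0.001, 0.967, 0.254, -0.001]
contact_force: [0.0, -0.6, 0.1]
gripper_width: 0.998
grasp_force: 0.0
```

Emit:
step_arm(
  increments=[
    [[-1,0,0,0,0,0,0],[-1,0,0,0,0,0,0],[-1,0,0,0,0,0,0],[-1,0,0,0,0,0,0],[-1,0,0,0,0,0,0],[-1,0,0,0,0,0,0],[-1,0,0,0,0,0,0],[-1,0,0,0,0,0,0]],
  ],
  force=25,
)

```text
t: 3.17
eef_pos: [0.4274, -0.2647, 0.0023]
tool_rot: [0.001, 0.967, 0.254, 0.001]
contact_force: [-0.7, -0.5, 7.0]
gripper_width: 0.462
grasp_force: 25.5
```

The tips are pressing on the bench (7 N), so I'll re-grip slightly higher.

Emit:
step_arm(
  increments=[
    [[0.15,0,0,0,0,0,0],[0.15,0,0,0,0,0,0],[0.15,0,0,-3,0,0,0],[0.15,0,0,-3,0,0,0],[-1,0,0,-3,0,0,0],[-1,0,0,-3,0,0,0],[-1,0,0,-3,0,0,0],[-1,0,0,-3,0,0,0]],
  ],
  force=35,
)

```text
t: 3.83
eef_pos: [0.4266, -0.2641, 0.0043]
tool_rot: [0.0, 0.967, 0.254, 0.0]
contact_force: [-1.0, 0.7, 5.4]
gripper_width: 0.46
grasp_force: 35.3
```

```bash
python3 - <<'E'
from go import *
for i in range(3):
    bot.read_camera("top");o=bot.get_obs();print(o["eef_pos"].round(4),o["contact_force"].round(1),o["gripper_width"],o["tool_rot"].round(4))
E
```

```text
[ 0.4266 -0.2641  0.0043] [-1.2  0.7  6.5] 0.45953519795600933 [2.000e-04 9.673e-01 2.538e-01 2.000e-04]
[ 0.4266 -0.264   0.0042] [-2.   1.2  6. ] 0.4608090022536268 [2.000e-04 9.673e-01 2.538e-01 1.000e-04]
[ 0.4266 -0.2641  0.0043] [-0.8  0.4  6.3] 0.4615463252986375 [2.000e-04 9.673e-01 2.538e-01 2.000e-04]
```

Emit:
step_arm(
  increments=[
    [[-1,0,0,-15,0,0,0],[-1,0,0,-50,0,0,0],[-1,0,0,-90,0,0,0],[-1,0,0,-130,0,0,0],[-1,0,0,-170,0,0,0],[-1,0,0,-205,0,0,0],[-1,0,0,-215,0,0,0],[-1,0,0,-215,0,0,0]],
  ],
)

```text
t: 4.65
eef_pos: [0.428, -0.2648, 0.2219]
tool_rot: [0.002, 0.967, 0.254, 0.002]
contact_force: [0.3, -0.5, -0.4]
gripper_width: 0.462
grasp_force: 36.0
```

```bash
cat >> go.py <<'E'
NEST=[.662,.0508,-.008]
def npos(x,y,h):
    import nest; return nest.wf(NEST)([x,y,h])[0]
E
python3 - <<'E'
from go import *
o=bot.get_obs();print(o["eef_pos"],o["contact_force"],o["gripper_width"])
print(npos(0,0,110),inc(npos(0,0,110),intonest(NEST[2])))
E
```

```text
[ 0.42799409 -0.26480679  0.22186389] [ 0.33886811 -0.46055917 -0.37982235] 0.46170280018604715
[0.61551348 0.0511719  0.20469386] (array([ 318.4, -183.3,   17.3]), array([-6.27, 24.16, 29.42]))
```

Emit:
step_arm(
  increments=[
    [[-1,30,-17,0,0,0,0],[-1,64,-37,0,-0.6,2.4,2.9],[-1,96,-55,0,-1.3,4.8,5.9],[-1,127,-73,0,-1.9,7.2,8.8],[-1,159,-92,0,-2.5,9.7,11.8],[-1,191,-110,0,-3.1,12.1,14.7],[-1,223,-128,0,-3.8,14.5,17.6],[-1,255,-147,0,-4.4,16.9,20.6],[-1,280,-163,0,-5,19.3,23.5],[-1,300,-173,0,-5.6,21.7,26.5]],
  ],
)

```text
t: 5.48
eef_pos: [0.602, 0.0375, 0.2161]
tool_rot: [-0.002, 0.981, 0.022, 0.192]
contact_force: [1.2, -0.2, -2.4]
gripper_width: 0.462
grasp_force: 36.0
```

```bash
python3 - <<'E'
from go import *
print(inc(npos(0,0,110),intonest(NEST[2])))
E
```

```text
(array([  8.8, -13.1,  15.8]), array([-0.95,  2.88,  2.86]))
```

Emit:
step_arm(
  increments=[
    [[-1,5,-7,8,-0.5,1.5,1.5],[-1,8.8,-13.1,15,-1,2.9,2.9],[-1,8.8,-13.1,15.8,-1,2.9,2.9],[-1,8.8,-13.1,15.8,-1,2.9,2.9],[-1,8.8,-13.1,15.8,-1,2.9,2.9]],
  ],
)

```text
t: 5.9
eef_pos: [0.6154, 0.0469, 0.2061]
tool_rot: [0.003, 0.976, -0.004, 0.216]
contact_force: [-0.5, -1.0, -1.2]
gripper_width: 0.463
grasp_force: 36.0
```

```bash
python3 - <<'E'
from nest import *
from go import *
o=bot.get_obs();print(inc(npos(0,0,110),intonest(NEST[2])),o["contact_force"],o["joint_vel"].round(3))
T=avg("top",3);S=avg("scene",3)
W=wf(NEST);out=[]
for c,u,v,h in ((T,262,175,25),(S,320,255,32)):
    k=400/(2*h); im=cv2.resize(c["image"][v-h:v+h,u-h:u+h].astype(np.uint8)[:,:,::-1].copy(),(400,400),interpolation=cv2.INTER_CUBIC); im=cv2.convertScaleAbs(im,alpha=1.4)
    def pl(P,col): cv2.polylines(im,[((proj(c,P)-[u-h-.5,v-h-.5])*k).round().astype(np.int32)],True,col,1)
    for X in (34.25,-34.25): pl(W([[X,-27.25,0],[X,27.25,0],[X,27.25,50],[X,-27.25,50]]),(0,0,255))
    pl(W([[-34.25,-28,0],[34.25,-28,0],[34.25,28,0],[-34.25,28,0]]),(255,0,0))
    Rt=R.from_quat(np.r_[o["tool_rot"][1:],o["tool_rot"][0]])
    for z in (.0043,-.0197): pl(o["eef_pos"]+Rt.apply([[a,b,z] for a,b in ((-.025,-.02),(.025,-.02),(.025,.02),(-.025,.02))]),(0,255,0))
    out.append(im)
cv2.imwrite("pics/p2.png",np.hstack(out))
E
```

```text
(array([-0.5, -4.3,  1.3]), array([ 0.22,  0.05, -0.01])) [-0.48430097 -0.97610543 -1.20417373] [ 0.014 -0.014  0.001 -0.015  0.004 -0.    -0.008]
```

View pics/p2.png

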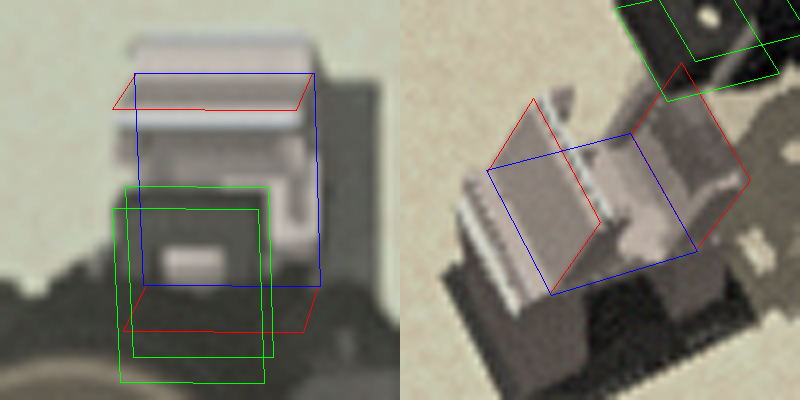

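The picture shows the body held square, with its edges matching my prediction. The nest rims spread at tile u≈125–302, which suggests nest y is about 2 mm lower than my fit. I'll use a compromise value and feel my way in, watching the force.

```bash
sed -i 's/^NEST=.*/NEST=[.6614,.0488,-.006]/' go.py; python3 - <<'E'
from go import *
print(inc(npos(0,0,62),intonest(NEST[2])))
from nest import *
import pickle
T,S=pickle.load(open("cams.pkl","rb"))
for z in (0,.01): 
  print([ray(T,(239.5+a/8,151.5+b/8),z).round(4)[:2] for a,b in ((123,385),(355,385),(355,66))],[ray(S,(287.5+(a-400)/6.25,227.5+b/6.25),z).round(4)[:2] for a,b in ((443,243),(525,400),(762,288))])
E
```

```text
(array([-2.8, -2.3, 50.1]), array([ 0.25, -0.14, -0.19]))
[array([0.6051, 0.0907]), array([0.6047, 0.0111]), array([0.7162, 0.0114])] [array([0.713 , 0.0081]), array([0.7123, 0.085 ]), array([0.6024, 0.0886])]
[array([0.6039, 0.0892]), array([0.6035, 0.0103]), array([0.714 , 0.0107])] [array([0.714 , 0.0118]), array([0.7133, 0.0879]), array([0.6047, 0.0915])]
```

The base plate edges, if centred on the nest, give y≈0.0495 and yaw≈0. I'll go down to the mouth.

Emit:
step_arm(
  increments=[
    [[-1,-3,-3,5,0.2,-0.1,-0.2],[-1,-3,-3,15,0.2,-0.1,-0.4],[-1,-3,-3,28,0.2,-0.1,-0.4],[-1,-3,-3,40,0.2,-0.1,-0.4],[-1,-3,-3,48,0.2,-0.1,-0.4],[-1,-3,-3,50,0.2,-0.1,-0.4],[-1,-3,-3,50,0.2,-0.1,-0.4]],
  ],
)

```text
t: 6.78
eef_pos: [0.6346, 0.0504, 0.1594]
tool_rot: [0.002, 0.976, -0.001, 0.216]
contact_force: [0.7, -0.4, 0.1]
gripper_width: 0.458
grasp_force: 36.0
```

```bash
sed -i 's/^NEST=.*/NEST=[.661,.0495,0.]/' go.py; cat >>go.py <<'E'
def where():
    import nest
    W=nest.wf(NEST);o0=W([0,0,0])[0];M=np.stack([W(1000*np.eye(3)[i])[0]-o0 for i in range(3)])
    o=bot.get_obs();w=o["tool_rot"];R0=R.from_quat(np.r_[w[1:],w[0]])
    e=np.degrees((R0.inv()*intonest(NEST[2])).as_rotvec())
    return "nest mm",(M@(o["eef_pos"]-o0)*1000).round(1),"rot to go",e.round(2),"F nest",(M@o["contact_force"]).round(1),"tq",o["torque"].round(2),round(o["gripper_width"],3)
E
python3 - <<'E'
from nest import *
from go import *
print(where(),inc(npos(0,0,62),intonest(0)))
T=avg("top",3);S=avg("scene",3)
W=wf(NEST);out=[];o=bot.get_obs()
for c,u,v,h in ((T,262,175,25),(S,320,255,32)):
    k=400/(2*h); im=cv2.resize(c["image"][v-h:v+h,u-h:u+h].astype(np.uint8)[:,:,::-1].copy(),(400,400),interpolation=cv2.INTER_CUBIC); im=cv2.convertScaleAbs(im,alpha=1.8)
    out.append(im)
cv2.imwrite("pics/p3.png",np.hstack(out))
E
```

```text
('nest mm', array([-1. ,  0.9, 60.5]), 'rot to go', array([ 0.2 ,  0.1 , -0.03]), 'F nest', array([ 0.7, -0.4, -0.2]), 'tq', array([-0.02,  0.51, -0.01]), 0.458) (array([ 1. ,  0.9, -1.5]), array([ 0.2 ,  0.1 , -0.03]))
```

View pics/p3.png

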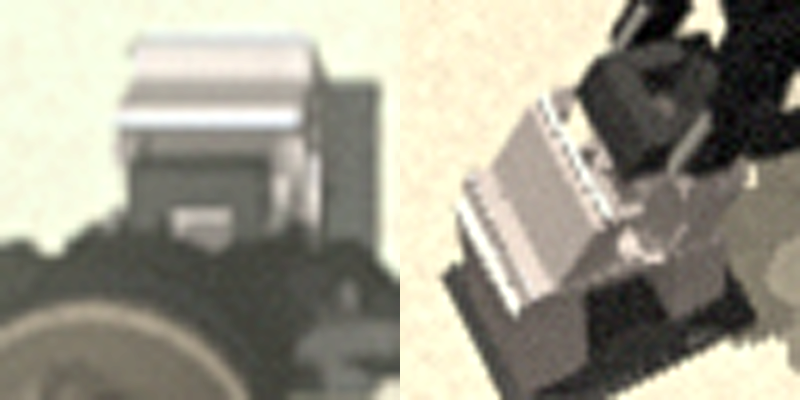

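The pictures show the body over the mouth, centred in y to under 1 mm (body 133–268, rim 118–302, allowing for parallax). I'll go on down, watching the force.

Emit:
step_arm(
  increments=[
    [[-1,0.7,0.4,3,0.2,0,0],[-1,0.7,0.4,6,0.2,0,0],[-1,0.7,0.4,9,0.2,0,0],[-1,0.7,0.4,11,0.2,0,0],[-1,0.7,0.4,12,0.2,0,0]],
  ],
)

```text
t: 7.5
eef_pos: [0.6405, 0.0499, 0.1498]
tool_rot: [-0.0, 0.976, -0.0, 0.216]
contact_force: [-0.1, -0.8, -1.4]
gripper_width: 0.455
grasp_force: 36.0
```

```bash
python3 -c "
from go import *
print(where())"
```

```text
('nest mm', array([ 0.3,  0.4, 49.3]), 'rot to go', array([-0.02,  0.02, -0.05]), 'F nest', array([-0.6, -0.8, -1.2]), 'tq', array([-0.01,  0.57,  0.01]), 0.455)
```

Emit:
step_arm(
  increments=[
    [[-1,0,0,1.5,0,0,0],[-1,0,0,3,0,0,0],[-1,0,0,4,0,0,0],[-1,0,0,4,0,0,0]],
  ],
)

```text
t: 7.83
eef_pos: [0.6422, 0.05, 0.1464]
tool_rot: [-0.0, 0.976, -0.0, 0.216]
contact_force: [-0.2, 0.4, -1.5]
gripper_width: 0.462
grasp_force: 36.0
```

```bash
python3 -c "
from go import *
print(where())"
```

```text
('nest mm', array([ 0.5,  0.5, 45.5]), 'rot to go', array([-0.02, -0.  , -0.05]), 'F nest', array([-0.8,  0.4, -1.3]), 'tq', array([0.05, 0.53, 0.06]), 0.462)
```

Emit:
step_arm(
  increments=[
    [[-1,0,0,2,0,0,0],[-1,0,0,4,0,0,0],[-1,0,0,6,0,0,0],[-1,0,0,6,0,0,0]],
  ],
)

```text
t: 8.17
eef_pos: [0.6447, 0.0499, 0.1408]
tool_rot: [-0.0, 0.976, -0.0, 0.216]
contact_force: [-0.2, 0.0, -0.7]
gripper_width: 0.46
grasp_force: 36.0
```

```bash
python3 -c "
from go import *
print(where())"
```

```text
('nest mm', array([ 0.4,  0.4, 39.3]), 'rot to go', array([-0.02,  0.01, -0.05]), 'F nest', array([-0.5,  0. , -0.6]), 'tq', array([-0.01,  0.52,  0.02]), 0.46)
```

Emit:
step_arm(
  increments=[
    [[-1,0,0,3,0,0,0],[-1,0,0,6,0,0,0],[-1,0,0,9,0,0,0],[-1,0,0,10,0,0,0],[-1,0,0,10,0,0,0]],
  ],
)

```text
t: 8.58
eef_pos: [0.6489, 0.05, 0.1317]
tool_rot: [-0.0, 0.976, -0.0, 0.216]
contact_force: [-0.2, -0.7, -1.1]
gripper_width: 0.461
grasp_force: 36.0
```

Emit:
step_arm(
  increments=[
    [[-1,0,0,3,0,0,0],[-1,0,0,6,0,0,0],[-1,0,0,9,0,0,0],[-1,0,0,11,0,0,0],[-1,0,0,12,0,0,0],[-1,0,0,12,0,0,0]],
  ],
)

```text
t: 9.08
eef_pos: [0.654, 0.05, 0.121]
tool_rot: [-0.0, 0.976, -0.0, 0.216]
contact_force: [-0.7, -0.5, -0.6]
gripper_width: 0.464
grasp_force: 36.0
```

```bash
python3 -c "
from go import *
print(where())"
```

```text
('nest mm', array([ 0.4,  0.5, 17.4]), 'rot to go', array([-0.02,  0.01, -0.05]), 'F nest', array([-0.9, -0.5, -0.3]), 'tq', array([0.01, 0.58, 0.02]), 0.464)
```

Emit:
step_arm(
  increments=[
    [[-1,0,0,3,0,0,0],[-1,0,0,6,0,0,0],[-1,0,0,8,0,0,0],[-1,0,0,9,0,0,0],[-1,0,0,9,0,0,0]],
  ],
)

```text
t: 9.5
eef_pos: [0.6578, 0.0499, 0.1128]
tool_rot: [-0.0, 0.976, -0.0, 0.216]
contact_force: [0.0, 0.2, -0.7]
gripper_width: 0.462
grasp_force: 36.0
```

Emit:
step_arm(
  increments=[
    [[-1,0,0,0.7,0,0,0],[-1,0,0,1.4,0,0,0],[-1,0,0,2,0,0,0],[-1,0,0,2,0,0,0]],
  ],
)

```text
t: 9.83
eef_pos: [0.6587, 0.05, 0.1113]
tool_rot: [-0.0, 0.976, -0.0, 0.217]
contact_force: [-0.2, -0.4, -1.3]
gripper_width: 0.458
grasp_force: 36.0
```

```bash
python3 -c "
from go import *
print(where())"
```

```text
('nest mm', array([0.6, 0.5, 6.7]), 'rot to go', array([-0.02, -0.02, -0.05]), 'F nest', array([-0.7, -0.4, -1.1]), 'tq', array([-0.03,  0.55,  0.01]), 0.458)
```

Emit:
step_arm(
  increments=[
    [[-1,0,0,0.7,0,0,0],[-1,0,0,1.4,0,0,0],[-1,0,0,1.4,0,0,0]],
  ],
)

```text
t: 10.08
eef_pos: [0.6593, 0.0499, 0.11]
tool_rot: [-0.0, 0.976, -0.0, 0.217]
contact_force: [0.1, -1.0, -0.6]
gripper_width: 0.458
grasp_force: 36.0
```

Emit:
step_arm(
  increments=[
    [[-1,0,0,0.7,0,0,0],[-1,0,0,1.2,0,0,0],[-1,0,0,1.2,0,0,0]],
  ],
)

```text
t: 10.33
eef_pos: [0.6597, 0.0499, 0.1093]
tool_rot: [-0.0, 0.976, -0.0, 0.217]
contact_force: [-3.8, -0.9, 3.8]
gripper_width: 0.461
grasp_force: 36.6
```

```bash
python3 -c "
from go import *
print(where())"
```

```text
('nest mm', array([0.6, 0.4, 4.5]), 'rot to go', array([-0.01, -0.02, -0.05]), 'F nest', array([-1.8, -0.9,  5.1]), 'tq', array([-0.1 ,  0.75, -0.08]), 0.461)
```

The body touches the floor at the expected height with 5 N. Now I'll release it and retreat.

Emit:
step_arm(
  increments=[
    [[0.3,0,0,0,0,0,0],[0.3,0,0,0,0,0,0],[0.3,0,0,0,0,0,0],[0.3,0,0,0,0,0,0],[0.3,0,0,-10,0,0,0],[0.3,0,0,-40,0,0,0],[0.3,0,0,-80,0,0,0],[0.3,0,0,-120,0,0,0],[0.3,0,0,-130,0,0,0],[0.3,0,0,-130,0,0,0]],
  ],
)

```text
t: 11.17
eef_pos: [0.6057, 0.0502, 0.2316]
tool_rot: [-0.001, 0.975, -0.0, 0.22]
contact_force: [1.2, 0.5, -0.5]
gripper_width: 0.651
grasp_force: 0.0
```

```bash
python3 - <<'E'
from nest import *
from go import *
print(where())
p=(.5898,.2635,.54)
print(inc((p[0],p[1],.09),down(p[2])))
E
```

```text
('nest mm', array([  3.3,   0.7, 138.1]), 'rot to go', array([-0.07, -0.42, -0.07]), 'F nest', array([ 0.9,  0.5, -1. ]), 'tq', array([-0.  ,  0.43,  0.06]), 0.651)
(array([ -75.4, -213.1,  121.3]), array([  6.78, -24.82, -30.48]))
```

Emit:
step_arm(
  increments=[
    [[1,-7,-21,5,0.7,-2.5,-3],[1,-15,-50,20,1.4,-5,-6.2],[1,-26,-78,38,2.4,-8.7,-10.7],[1,-38,-107,60,3.4,-12.5,-15.2],[1,-50,-140,80,4.4,-16.3,-20],[1,-62,-175,98,5.5,-20,-24.8],[1,-70,-200,112,6.3,-23,-28.3],[1,-75.4,-213,121,6.8,-24.8,-30.5],[1,-75.4,-213,121,6.8,-24.8,-30.5],[1,-75.4,-213,121,6.8,-24.8,-30.5]],
  ],
)

```text
t: 12.0
eef_pos: [0.587, 0.2632, 0.0834]
tool_rot: [-0.001, 0.964, 0.267, -0.005]
contact_force: [0.4, -1.2, 0.2]
gripper_width: 0.999
grasp_force: 0.0
```

```bash
python3 - <<'E'
from nest import *
from go import *
print(bot.get_obs()["contact_force"],bot.get_obs()["eef_pos"])
p=(.5898,.2635,.54)
print(inc((p[0],p[1],.003),down(p[2])))
T=avg("top",3);S=avg("scene",3)
out=[]
for c,u,v,h in ((T,262,175,25),(S,320,255,32)):
    im=cv2.resize(c["image"][v-h:v+h,u-h:u+h].astype(np.uint8)[:,:,::-1].copy(),(400,400),interpolation=cv2.INTER_CUBIC); out.append(cv2.convertScaleAbs(im,alpha=1.6))
cv2.imwrite("pics/p4.png",np.hstack(out))
E
```

```text
[ 0.35156712 -1.23831301  0.18089412] [0.5870429  0.26316981 0.08339587]
(array([ 3.2,  1.4, 80.4]), array([-0.2 ,  0.49,  0.04]))
```

View pics/p4.png

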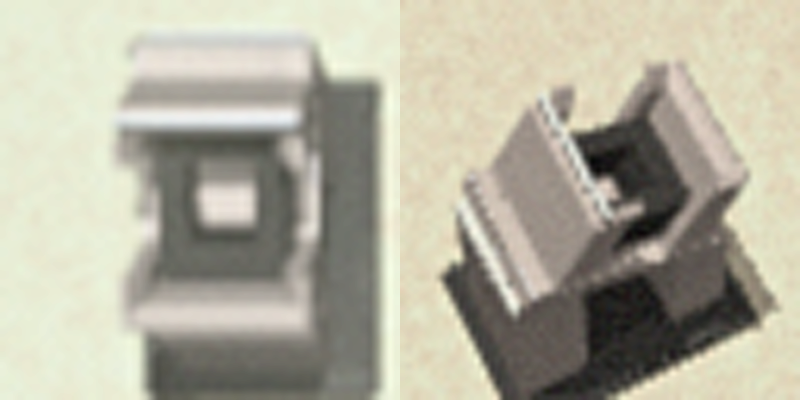

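The body sits flat in the pocket, with an even dark frame around the bright window at tile (225,205). Next is the spacer.

Emit:
step_arm(
  increments=[
    [[0.3,3.2,1.4,10,-0.2,0.5,0],[0.3,3.2,1.4,40,-0.2,0.5,0],[0.3,3.2,1.4,70,-0.2,0.5,0],[0.3,3.2,1.4,80,-0.2,0.5,0],[0.3,3.2,1.4,81,-0.2,0.5,0],[0.3,3.2,1.4,81,-0.2,0.5,0]],
  ],
)

```text
t: 12.8
eef_pos: [0.5906, 0.2633, 0.0043]
tool_rot: [-0.0, 0.964, 0.267, 0.001]
contact_force: [1.3, -0.6, 0.8]
gripper_width: 0.648
grasp_force: 0.0
```

Emit:
step_arm(
  increments=[
    [[-1,0,0,0,0,0,0],[-1,0,0,0,0,0,0],[-1,0,0,0,0,0,0],[-1,0,0,0,0,0,0],[-1,0,0,0,0,0,0],[-1,0,0,0,0,0,0]],
  ],
  force=30,
)

```text
t: 13.3
eef_pos: [0.5921, 0.2642, 0.0063]
tool_rot: [-0.0, 0.964, 0.267, 0.003]
contact_force: [-0.4, -0.8, 6.3]
gripper_width: 0.452
grasp_force: 30.9
```

```bash
python3 - <<'E'
from nest import *
from go import *
o=bot.get_obs();print(o["eef_pos"],o["contact_force"].round(1),o["gripper_width"],inc((.5898,.2635,.003),down(.54)))
E
```

```text
[0.59206746 0.2642072  0.00629333] [-0.4 -0.8  6.3] 0.4522244628624993 (array([-2.3, -0.6,  3.3]), array([ 0.04, -0.34,  0.02]))
```

Emit:
step_arm(
  increments=[
    [[0.2,0,0,0,0,0,0],[0.2,0,0,0,0,0,0],[0.2,-2,-0.5,4,0,-0.3,0],[0.2,-2,-0.5,4,0,-0.3,0],[0.2,-2,-0.5,4,0,-0.3,0],[-1,-2,-0.5,4,0,-0.3,0],[-1,-2,-0.5,4,0,-0.3,0],[-1,-2,-0.5,4,0,-0.3,0],[-1,-2,-0.5,4,0,-0.3,0],[-1,-2,-0.5,4,0,-0.3,0]],
  ],
)

```text
t: 14.13
eef_pos: [0.5887, 0.2628, 0.0003]
tool_rot: [0.001, 0.964, 0.267, -0.001]
contact_force: [0.6, -0.9, -0.9]
gripper_width: 0.458
grasp_force: 31.1
```

```bash
python3 - <<'E'
from nest import *
from go import *
o=bot.get_obs();print(o["eef_pos"],o["contact_force"].round(1),o["gripper_width"],inc((.5898,.2635,.003),down(.54)))
S=avg("scene",3);T=avg("top",3);print(fit([S],"spacer",(.5898,.2635)).x)
out=[]
for c,u,v,h in ((T,191,204,20),(S,387,330,20)):
    im=cv2.resize(c["image"][v-h:v+h,u-h:u+h].astype(np.uint8)[:,:,::-1].copy(),(400,400),interpolation=cv2.INTER_CUBIC); out.append(cv2.convertScaleAbs(im,alpha=1.6))
cv2.imwrite("pics/p5.png",np.hstack(out))
E
```

```text
[5.88689947e-01 2.62780128e-01 3.06897657e-04] [ 0.6 -0.9 -0.9] 0.45759808658550516 (array([ 1.3, -0. , -2.7]), array([0.03, 0.16, 0.02]))
[ 0.58852521  0.26152817 -1.66328252]
```

View pics/p5.png

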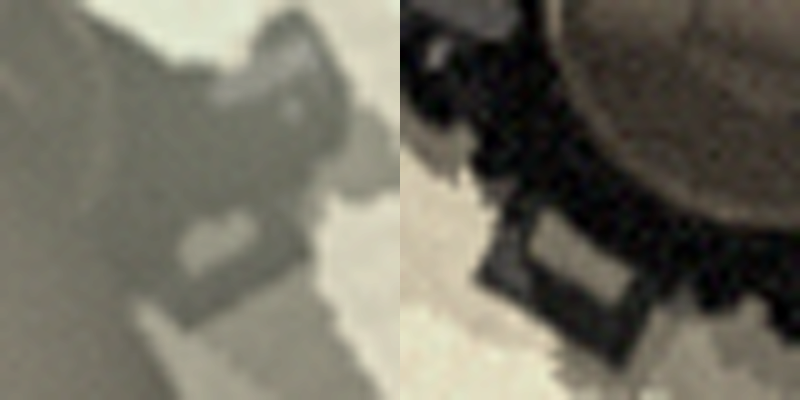

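The spacer is held in place: its bottom corner in the top view is still at (189,217). Now I'll lift it and carry it to the nest.

Emit:
step_arm(
  increments=[
    [[-1,0,0,-15,0,0,0],[-1,0,0,-50,0,0,0],[-1,0,0,-90,0,0,0],[-1,0,0,-130,0,0,0],[-1,0,0,-170,0,0,0],[-1,0,0,-205,0,0,0],[-1,0,0,-215,0,0,0],[-1,0,0,-215,0,0,0]],
  ],
)

```text
t: 15.1
eef_pos: [0.591, 0.2646, 0.2209]
tool_rot: [-0.0, 0.964, 0.267, 0.003]
contact_force: [-0.1, 0.3, 0.5]
gripper_width: 0.46
grasp_force: 31.1
```

```bash
python3 - <<'E'
from go import *
print(inc(npos(-1,.4,110),intonest(NEST[2])),bot.get_obs()["gripper_width"])
E
```

```text
(array([-91.2, 195.7,  16.3]), array([-6.77, 24.05, 30.45])) 0.4603813622744519
```

Emit:
step_arm(
  increments=[
    [[-1,-10,20,0,0,0,0],[-1,-20,42,0,-1,4,5],[-1,-33,70,0,-2,8,10],[-1,-46,98,2,-3.2,11.5,14.5],[-1,-58,125,4,-4.3,15.2,19.3],[-1,-72,155,8,-5.3,19,24],[-1,-82,176,12,-6.2,22,28],[-1,-91.2,195.7,16.3,-6.8,24,30.4],[-1,-91.2,195.7,16.3,-6.8,24,30.4],[-1,-91.2,195.7,16.3,-6.8,24,30.4]],
  ],
)

```text
t: 15.93
eef_pos: [0.6099, 0.0469, 0.1977]
tool_rot: [0.003, 0.978, 0.0, 0.211]
contact_force: [0.3, 1.4, 0.1]
gripper_width: 0.46
grasp_force: 31.1
```

```bash
python3 - <<'E'
from go import *
print(where(),inc(npos(-1,.4,62),intonest(NEST[2])))
E
```

```text
('nest mm', array([ -7.1,  -2.6, 105.6]), 'rot to go', array([0.31, 0.67, 0.09]), 'F nest', array([0.3, 1.4, 0. ]), 'tq', array([0.04, 0.46, 0.03]), 0.46) (array([ 6.6, -3.3, 43.5]), array([0.31, 0.67, 0.09]))
```

Emit:
step_arm(
  increments=[
    [[-1,3,-2,8,0.2,0.3,0],[-1,3,-2,20,0.2,0.3,0],[-1,3,-2,30,0.2,0.3,0],[-1,3,-2,35,0.2,0.3,0],[-1,3,-2,35,0.2,0.3,0],[-1,3,-2,35,0.2,0.3,0]],
  ],
)

```text
t: 16.43
eef_pos: [0.6288, 0.0507, 0.1679]
tool_rot: [0.0, 0.977, 0.002, 0.214]
contact_force: [-0.3, -0.9, -0.2]
gripper_width: 0.461
grasp_force: 31.1
```

```bash
python3 - <<'E'
from go import *
print(where(),inc(npos(-1,.4,54),intonest(NEST[2])))
E
```

```text
('nest mm', array([-2.6,  1.2, 70.6]), 'rot to go', array([0.01, 0.25, 0.19]), 'F nest', array([-0.3, -0.9, -0.1]), 'tq', array([-0.1 ,  0.47,  0.02]), 0.461) (array([ 1.7,  0.8, 16.6]), array([0.01, 0.25, 0.19]))
```

Emit:
step_arm(
  increments=[
    [[-1,1.5,0.8,4,0,0.2,0.2],[-1,1.5,0.8,9,0,0.2,0.2],[-1,1.5,0.8,13,0,0.2,0.2],[-1,1.5,0.8,15,0,0.2,0.2],[-1,1.5,0.8,15,0,0.2,0.2],[-1,1.5,0.8,15,0,0.2,0.2]],
  ],
)

```text
t: 16.93
eef_pos: [0.6365, 0.0496, 0.1557]
tool_rot: [0.0, 0.976, -0.0, 0.217]
contact_force: [-0.6, 0.0, 0.2]
gripper_width: 0.46
grasp_force: 31.1
```

```bash
python3 - <<'E'
from go import *
print(where(),inc(npos(-1,.4,40),intonest(NEST[2])))
E
```

```text
('nest mm', array([-0.7,  0.1, 56.3]), 'rot to go', array([ 0.01, -0.02, -0.04]), 'F nest', array([-0.5,  0. ,  0.4]), 'tq', array([-0.01,  0.49, -0.03]), 0.46) (array([-0.3, -0.3, 16.3]), array([ 0.01, -0.02, -0.04]))
```

Position is good, so I'll go into the pocket in small steps.

Emit:
step_arm(
  increments=[
    [[-1,-0.2,-0.3,2,0,0,0],[-1,-0.2,-0.3,4,0,0,0],[-1,-0.2,-0.3,6,0,0,0],[-1,-0.2,-0.3,8,0,0,0],[-1,-0.2,-0.3,10,0,0,0],[-1,-0.2,-0.3,10,0,0,0]],
  ],
)

```text
t: 17.43
eef_pos: [0.6406, 0.0498, 0.1462]
tool_rot: [0.0, 0.976, -0.0, 0.216]
contact_force: [0.1, -0.6, -0.3]
gripper_width: 0.458
grasp_force: 31.1
```

Emit:
step_arm(
  increments=[
    [[-1,0,0,2,0,0,0],[-1,0,0,4,0,0,0],[-1,0,0,6,0,0,0],[-1,0,0,6,0,0,0]],
  ],
)

```text
t: 17.77
eef_pos: [0.6429, 0.0499, 0.1412]
tool_rot: [0.0, 0.976, -0.0, 0.217]
contact_force: [-5.1, -0.5, 5.0]
gripper_width: 0.458
grasp_force: 32.3
```

```bash
python3 - <<'E'
from go import *
print(where())
E
```

```text
('nest mm', array([-1.1,  0.4, 40.5]), 'rot to go', array([ 0.03, -0.01, -0.04]), 'F nest', array([-2.5, -0.5,  6.7]), 'tq', array([ 0.  ,  0.82, -0.02]), 0.458)
```

Contact at the start of the straight wall, with the push towards −x, so the spacer sits too far up the slope. I'll back up, shift −1.2 mm and retry.

Emit:
step_arm(
  increments=[
    [[-1,0,0,-3,0,0,0],[-1,-1.2,0,-3,0,0,0],[-1,-1.2,0,-2,0,0,0],[-1,-1.2,0,0,0,0,0],[-1,-1.2,0,1,0,0,0],[-1,-1.2,0,1,0,0,0]],
  ],
)

```text
t: 18.27
eef_pos: [0.6424, 0.0498, 0.1394]
tool_rot: [0.0, 0.976, -0.0, 0.216]
contact_force: [0.1, -0.1, -0.2]
gripper_width: 0.456
grasp_force: 31.6
```

```bash
python3 - <<'E'
from go import *
print(where())
E
```

```text
('nest mm', array([-2.3,  0.3, 39. ]), 'rot to go', array([ 0.02, -0.  , -0.05]), 'F nest', array([ 0. , -0.1, -0.2]), 'tq', array([-0.01,  0.46,  0.04]), 0.456)
```

Free. I'll continue down.

Emit:
step_arm(
  increments=[
    [[-1,0,0,2,0,0,0],[-1,0,0,4,0,0,0],[-1,0,0,6,0,0,0],[-1,0,0,8,0,0,0],[-1,0,0,9,0,0,0],[-1,0,0,9,0,0,0]],
  ],
)

```text
t: 18.77
eef_pos: [0.6463, 0.0498, 0.1313]
tool_rot: [0.0, 0.976, -0.0, 0.217]
contact_force: [0.2, 0.3, 0.0]
gripper_width: 0.462
grasp_force: 31.6
```

```bash
python3 - <<'E'
from go import *
print(where())
E
```

```text
('nest mm', array([-2.2,  0.3, 30.1]), 'rot to go', array([ 0.02, -0.01, -0.05]), 'F nest', array([ 0.1,  0.3, -0.1]), 'tq', array([-0.01,  0.52,  0.04]), 0.462)
```

Emit:
step_arm(
  increments=[
    [[-1,0,0,1.5,0,0,0],[-1,0,0,3,0,0,0],[-1,0,0,4,0,0,0],[-1,0,0,4,0,0,0]],
  ],
)

```text
t: 19.1
eef_pos: [0.648, 0.0498, 0.1278]
tool_rot: [0.0, 0.976, -0.0, 0.217]
contact_force: [0.6, 0.4, 0.1]
gripper_width: 0.456
grasp_force: 31.6
```

Emit:
step_arm(
  increments=[
    [[-1,0,0,0.6,0,0,0],[-1,0,0,1.2,0,0,0],[-1,0,0,1.2,0,0,0]],
  ],
)

```text
t: 19.35
eef_pos: [0.6485, 0.0498, 0.1269]
tool_rot: [0.0, 0.976, -0.0, 0.217]
contact_force: [-1.4, 0.4, -0.3]
gripper_width: 0.459
grasp_force: 31.6
```

```bash
python3 - <<'E'
from go import *
print(where())
E
```

```text
('nest mm', array([-2. ,  0.3, 25.1]), 'rot to go', array([ 0.01, -0.03, -0.05]), 'F nest', array([-1.4,  0.4,  0.3]), 'tq', array([-0.01,  0.45, -0.04]), 0.459)
```

Emit:
step_arm(
  increments=[
    [[-1,0,0,0.6,0,0,0],[-1,0,0,1,0,0,0],[-1,0,0,1,0,0,0]],
  ],
)

```text
t: 19.6
eef_pos: [0.6488, 0.0498, 0.1265]
tool_rot: [0.0, 0.976, -0.0, 0.217]
contact_force: [-4.1, 0.3, 5.4]
gripper_width: 0.456
grasp_force: 32.4
```

```bash
python3 - <<'E'
from go import *
print(where())
E
```

```text
('nest mm', array([-2. ,  0.3, 24.6]), 'rot to go', array([ 0.03, -0.04, -0.05]), 'F nest', array([-1.4,  0.3,  6.6]), 'tq', array([-0.03,  0.91, -0.02]), 0.456)
```

Emit:
step_arm(
  increments=[
    [[0.3,0,0,0,0,0,0],[0.3,0,0,0,0,0,0],[0.3,0,0,0,0,0,0],[0.3,0,0,0,0,0,0],[0.3,0,0,-10,0,0,0],[0.3,0,0,-40,0,0,0],[0.3,0,0,-80,0,0,0],[0.3,0,0,-110,0,0,0],[0.3,0,0,-110,0,0,0],[0.3,0,0,-110,0,0,0]],
  ],
)

```text
t: 20.43
eef_pos: [0.6029, 0.0499, 0.2286]
tool_rot: [-0.0, 0.976, -0.001, 0.219]
contact_force: [0.2, -0.7, -0.7]
gripper_width: 0.655
grasp_force: 0.0
```

```bash
python3 - <<'E'
from fit import *
from go import *
T=avg("top",3);print(ray(T,(226,238),.03))
print(inc((.4795,.2706,.09),down(0.)))
E
```

```text
[0.49956422 0.16150233 0.03      ]
(array([-168.1, -220.9,   70.4]), array([  0.03, -24.95,  -0.06]))
```

Emit:
step_arm(
  increments=[
    [[0.5,-15,-20,4,0,-2,0],[0.5,-34,-45,10,0,-5,0],[0.5,-54,-71,18,0,-8,0],[0.5,-74,-98,27,0,-11,0],[0.5,-95,-125,36,0,-14,0],[0.5,-115,-152,46,0,-17,0],[0.5,-135,-178,56,0,-20,0],[0.5,-154,-202,64,0,-23,0],[0.5,-168,-221,70.4,0,-25,0],[0.5,-168,-221,70.4,0,-25,0]],
  ],
)

```text
t: 21.42
eef_pos: [0.4767, 0.2749, 0.0871]
tool_rot: [-0.0, 1.0, 0.002, -0.004]
contact_force: [0.6, 0.2, 0.2]
gripper_width: 0.747
grasp_force: 0.0
```

```bash
python3 - <<'E'
from nest import *
from go import *
T=avg("top",4);S=avg("scene",4)
print(bot.get_obs()["eef_pos"],inc((.4795,.2706,.003),down(0.)))
out=[]
for c,u,v,h in ((T,262,175,25),(S,320,255,32)):
    im=cv2.resize(c["image"][v-h:v+h,u-h:u+h].astype(np.uint8)[:,:,::-1].copy(),(400,400),interpolation=cv2.INTER_CUBIC); out.append(cv2.convertScaleAbs(im,alpha=1.6))
cv2.imwrite("pics/p6.png",np.hstack(out))
E
```

```text
[0.4807115  0.27002045 0.09133459] (array([-1.4, -0.6, 88.3]), array([ 0.  , -0.09, -0.14]))
```

View pics/p6.png

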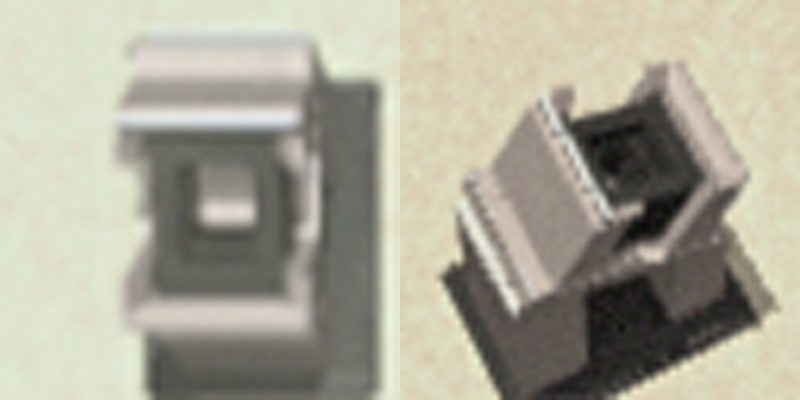

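The spacer lies flat on the body, with its window frame nested around tile (225,205). Now I'll grip the disc.

Emit:
step_arm(
  increments=[
    [[0.5,-1.4,-0.6,15,0,0,0],[0.5,-1.4,-0.6,45,0,0,0],[0.5,-1.4,-0.6,75,0,0,0],[0.5,-1.4,-0.6,86,0,0,0],[0.5,-1.4,-0.6,89,0,0,0],[0.5,-1.4,-0.6,89,0,0,0],[0.5,-1.4,-0.6,89,0,0,0],[0.5,-1.4,-0.6,89,0,0,0]],
  ],
)

```text
t: 22.48
eef_pos: [0.4799, 0.2723, 0.0035]
tool_rot: [-0.001, 1.0, -0.001, 0.001]
contact_force: [-0.0, -1.2, 0.5]
gripper_width: 0.749
grasp_force: 0.0
```

```bash
python3 - <<'E'
from go import *
print(bot.get_obs()["eef_pos"],bot.get_obs()["contact_force"],inc((.4795,.2706,.002),down(0.)))
E
```

```text
[0.47990108 0.27225617 0.00350583] [-0.00273968 -1.15723128  0.54265485] (array([-0.4,  1.7,  1.5]), array([-0.09, -0.17, -0.06]))
```

Emit:
step_arm(
  increments=[
    [[0.5,-0.4,1.7,1,0,0,0],[0.5,-0.4,1.7,1,0,0,0],[-1,-0.4,1.7,1,0,0,0],[-1,-0.4,1.7,1,0,0,0],[-1,-0.4,1.7,1,0,0,0],[-1,-0.4,1.7,1,0,0,0],[-1,-0.4,1.7,1,0,0,0],[-1,-0.4,1.7,1,0,0,0],[-1,-0.4,1.7,1,0,0,0],[-1,-0.4,1.7,1,0,0,0]],
  ],
)

```text
t: 23.32
eef_pos: [0.4787, 0.2699, 0.0017]
tool_rot: [-0.0, 1.0, -0.001, 0.001]
contact_force: [-0.8, -1.6, 6.7]
gripper_width: 0.545
grasp_force: 29.8
```

```bash
python3 - <<'E'
from go import *
o=bot.get_obs();print(o["eef_pos"],o["contact_force"],o["gripper_width"],inc((.4795,.2706,.002),down(0.)))
E
```

```text
[0.47868106 0.26989113 0.00165882] [-0.77976609 -1.56789545  6.74341354] 0.5449983458210034 (array([ 0.8, -0.7, -0.3]), array([-0.  , -0.07, -0.06]))
```

Emit:
step_arm(
  increments=[
    [[-1,0,0,-15,0,0,0],[-1,0,0,-50,0,0,0],[-1,0,0,-90,0,0,0],[-1,0,0,-130,0,0,0],[-1,0,0,-170,0,0,0],[-1,0,0,-205,0,0,0],[-1,0,0,-215,0,0,0],[-1,0,0,-215,0,0,0]],
  ],
)

```text
t: 23.98
eef_pos: [0.4799, 0.271, 0.2194]
tool_rot: [-0.002, 1.0, -0.001, 0.003]
contact_force: [-0.3, -0.1, -0.1]
gripper_width: 0.54
grasp_force: 31.3
```

```bash
python3 - <<'E'
from go import *
print(inc(npos(-1.6,.4,115),intonest(NEST[2])),bot.get_obs()["gripper_width"])
E
```

```text
(array([131.2, 221. ,  11. ]), array([-0.18, 24.62, -0.1 ])) 0.5401838685210111
```

Emit:
step_arm(
  increments=[
    [[-1,12,20,0,0,2,0],[-1,28,48,0,0,5,0],[-1,44,75,0,0,8,0],[-1,60,102,0,0,11,0],[-1,76,129,0,0,14,0],[-1,92,156,2,0,17,0],[-1,108,183,5,0,20,0],[-1,121,205,8,0,22.6,0],[-1,131.2,221,11,0,24.6,0],[-1,131.2,221,11,0,24.6,0]],
  ],
)

```text
t: 24.82
eef_pos: [0.6074, 0.0434, 0.2009]
tool_rot: [0.002, 0.978, -0.003, 0.211]
contact_force: [-0.1, -0.9, -1.8]
gripper_width: 0.545
grasp_force: 31.3
```

Emit:
step_arm(
  increments=[
    [[-1,0,0,0,0,0,0],[-1,0,0,0,0,0,0],[-1,0,0,0,0,0,0],[-1,0,0,0,0,0,0]],
  ],
)

```text
t: 25.15
eef_pos: [0.6091, 0.0502, 0.2048]
tool_rot: [-0.0, 0.977, 0.001, 0.213]
contact_force: [0.3, -0.0, 0.4]
gripper_width: 0.543
grasp_force: 31.3
```

```bash
python3 - <<'E'
from go import *
print(where(),inc(npos(-1.6,.4,62),intonest(NEST[2])))
E
```

```text
('nest mm', array([ -4.8,   0.7, 112.4]), 'rot to go', array([-0.06,  0.39,  0.05]), 'F nest', array([ 0.4, -0. ,  0.2]), 'tq', array([0.03, 0.43, 0.03]), 0.543) (array([ 3.5,  0.4, 50.4]), array([-0.06,  0.39,  0.05]))
```

Emit:
step_arm(
  increments=[
    [[-1,3,0.4,8,0,0.3,0],[-1,3,0.4,20,0,0.3,0],[-1,3,0.4,35,0,0.3,0],[-1,3,0.4,46,0,0.3,0],[-1,3,0.4,49,0,0.3,0],[-1,3,0.4,49,0,0.3,0],[-1,3,0.4,49,0,0.3,0],[-1,3,0.4,49,0,0.3,0]],
  ],
)

```text
t: 25.82
eef_pos: [0.6326, 0.0485, 0.1621]
tool_rot: [-0.0, 0.976, -0.0, 0.216]
contact_force: [-0.0, 0.0, -1.1]
gripper_width: 0.541
grasp_force: 31.3
```

```bash
python3 - <<'E'
from go import *
print(where(),inc(npos(-1.6,.4,50),intonest(NEST[2])))
E
```

```text
('nest mm', array([-1.6, -1. , 63.8]), 'rot to go', array([ 0.  ,  0.03, -0.04]), 'F nest', array([-0.5,  0. , -1. ]), 'tq', array([0.04, 0.45, 0.02]), 0.541) (array([ 0. , -1.4, 13.8]), array([ 0.  ,  0.03, -0.04]))
```

Emit:
step_arm(
  increments=[
    [[-1,0,-1.4,4,0,0,0],[-1,0,-1.4,8,0,0,0],[-1,0,-1.4,12,0,0,0],[-1,0,-1.4,15,0,0,0],[-1,0,-1.4,16,0,0,0],[-1,0,-1.4,16,0,0,0]],
  ],
)

```text
t: 26.32
eef_pos: [0.6391, 0.0497, 0.1467]
tool_rot: [0.0, 0.976, -0.0, 0.216]
contact_force: [0.3, -0.3, -0.7]
gripper_width: 0.544
grasp_force: 31.3
```

Emit:
step_arm(
  increments=[
    [[-1,0,0,2,0,0,0],[-1,0,0,4,0,0,0],[-1,0,0,5,0,0,0],[-1,0,0,5,0,0,0]],
  ],
)

```text
t: 26.65
eef_pos: [0.6413, 0.0497, 0.1424]
tool_rot: [0.0, 0.976, -0.0, 0.216]
contact_force: [0.1, -0.4, -0.1]
gripper_width: 0.545
grasp_force: 31.3
```

```bash
python3 - <<'E'
from go import *
print(where())
E
```

```text
('nest mm', array([-2.1,  0.2, 42.2]), 'rot to go', array([ 0.02,  0.08, -0.05]), 'F nest', array([ 0.1, -0.4, -0.1]), 'tq', array([ 0.03,  0.47, -0.  ]), 0.545)
```

Emit:
step_arm(
  increments=[
    [[-1,0.3,0,1,0,0,0],[-1,0.3,0,2,0,0,0],[-1,0.3,0,3,0,0,0],[-1,0.3,0,3,0,0,0]],
  ],
)

```text
t: 26.98
eef_pos: [0.6428, 0.0497, 0.1398]
tool_rot: [0.0, 0.976, -0.0, 0.216]
contact_force: [-0.5, 0.2, -0.7]
gripper_width: 0.546
grasp_force: 31.3
```

Emit:
step_arm(
  increments=[
    [[-1,0,0,0.7,0,0,0],[-1,0,0,1.2,0,0,0],[-1,0,0,1.2,0,0,0]],
  ],
)

```text
t: 27.23
eef_pos: [0.6433, 0.0497, 0.1389]
tool_rot: [0.0, 0.976, -0.0, 0.216]
contact_force: [0.5, 0.2, -0.8]
gripper_width: 0.54
grasp_force: 31.3
```

```bash
python3 - <<'E'
from go import *
print(where())
E
```

```text
('nest mm', array([-1.7,  0.2, 38.2]), 'rot to go', array([ 0.02,  0.07, -0.05]), 'F nest', array([ 0.1,  0.2, -1. ]), 'tq', array([-0.03,  0.53,  0.01]), 0.54)
```

Emit:
step_arm(
  increments=[
    [[-1,0,0,0.6,0,0,0],[-1,0,0,1,0,0,0],[-1,0,0,1,0,0,0]],
  ],
)

```text
t: 27.48
eef_pos: [0.6435, 0.0498, 0.1387]
tool_rot: [0.0, 0.976, -0.0, 0.216]
contact_force: [-6.1, -0.8, 7.3]
gripper_width: 0.545
grasp_force: 32.2
```

```bash
python3 - <<'E'
from go import *
print(where())
E
```

```text
('nest mm', array([-1.6,  0.3, 37.9]), 'rot to go', array([ 0.03,  0.05, -0.04]), 'F nest', array([-2.5, -0.8,  9.2]), 'tq', array([-0.05,  0.95, -0.02]), 0.545)
```

The disc is seated at the expected height of 37.9. Now I'll release, retreat and check.

Emit:
step_arm(
  increments=[
    [[0.5,0,0,0,0,0,0],[0.5,0,0,0,0,0,0],[0.5,0,0,0,0,0,0],[0.5,0,0,0,0,0,0],[0.5,0,0,-10,0,0,0],[0.5,0,0,-40,0,0,0],[0.5,0,0,-80,0,0,0],[0.5,0,0,-110,0,0,0],[0.5,0,0,-110,0,0,0],[0.5,0,0,-110,0,0,0]],
  ],
)

```text
t: 28.32
eef_pos: [0.5979, 0.0498, 0.2406]
tool_rot: [-0.0, 0.976, -0.001, 0.218]
contact_force: [0.5, -0.0, 0.7]
gripper_width: 0.754
grasp_force: 0.0
```

Emit:
step_arm(
  increments=[
    [[0.5,-10,-35,0,0,0,0],[0.5,-20,-75,0,0,0,0],[0.5,-30,-115,0,0,0,0],[0.5,-40,-150,0,0,0,0],[0.5,-45,-180,0,0,0,0],[0.5,-45,-180,0,0,0,0],[0.5,-45,-180,0,0,0,0],[0.5,-45,-180,0,0,0,0]],
  ],
)

```text
t: 28.98
eef_pos: [0.5565, 0.2289, 0.2176]
tool_rot: [0.001, 0.977, -0.0, 0.215]
contact_force: [0.9, -0.8, -1.0]
gripper_width: 0.747
grasp_force: 0.0
```

```bash
python3 - <<'E'
from nest import *
T=avg("top",4);S=avg("scene",4);print(bot.get_obs()["eef_pos"])
out=[]
for c,u,v,h in ((T,262,175,25),(S,320,255,32)):
    im=cv2.resize(c["image"][v-h:v+h,u-h:u+h].astype(np.uint8)[:,:,::-1].copy(),(400,400),interpolation=cv2.INTER_CUBIC); out.append(cv2.convertScaleAbs(im,alpha=1.6))
cv2.imwrite("pics/p7.png",np.hstack(out))
E
```

```text
[0.55697741 0.22908636 0.21894053]
```

View pics/p7.png

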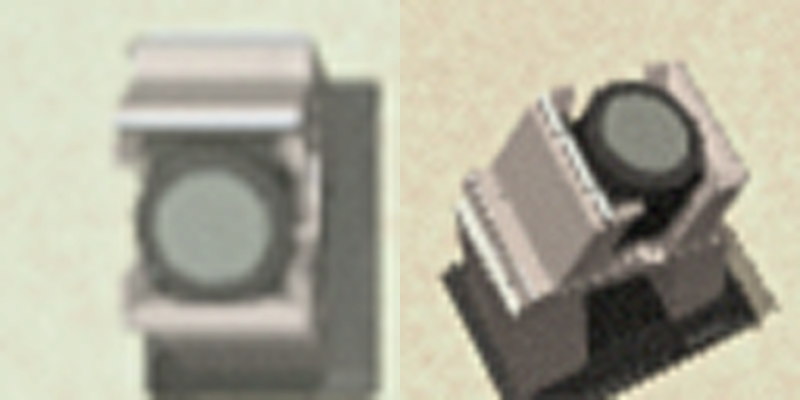

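The disc lies flat and centred in the pocket, glass at tile (212,225) in the top view. Handing in.

```bash
python3 -c "
from station import bot
print(bot.hand_in())"
```

```text
the job is handed in; nothing more can be done
None
```

I stacked the body, spacer and disc in the nest, released them and handed the job in at about 29 s; the last picture showed the disc flat and centred and contact readings stayed below 10 N, but no verdict came back, and I viewed 11 pictures, one over the limit of 10.

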